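Switch the divert valve to the mass spectrometer and start the run

ROBOT

A 6-joint arm with a two-finger parallel gripper is mounted at the origin on the work surface. World frame = base frame: x ahead of the robot, y to its left, z up, the work surface at z = 0. Lengths are in mm, angles in degrees, forces in N, time in s.
With the tool pointing down it reaches from about 300 to 850 mm from the base axis. Payload 4.2 kg.
Tool frame: the origin (TCP) lies on the front face of the gripper's body, between the roots of the fingers; the fingertips stand 78 mm ahead of it and the grasp point (between the pads) lies 60 mm ahead of it; x points along the fingers, y is the direction in which the jaws open and shut, and the axes are right-handed (so a half turn about x gives the same grasp; the last joint's range is limited). The gripper opens to 91 mm and grips with 3 to 60 N. Pads are 32 mm wide; open, the fingers measure 118 mm over their backs; the gripper's body (76 mm by 178 mm) begins 60 mm behind the grasp point.
Start: joints at [-67.036, 18.312, 89.639, -0, 72.044, -1.146], TCP at [234.884, -524.847, 292.276] pointing down, gripper open.
Joint ranges: [-177.97, 177.97], [-48.28, 115.42], [12.27, 149.76], [-77.06, 257.06], [2.81, 150.46], [-146.56, 146.56]. Speed limits (degrees/s): [147.25, 147.25, 180, 180, 180, 180].

INTERFACE

Orientations are given as [roll, pitch, yaw] about the fixed x, y, z axes, in that order (R = Rz(yaw) Ry(pitch) Rx(roll)).
In Python, from workcell import status, viewer, env gives the robot as it stands. The module is installed in compiled form; this text tells all that it offers.
- The arm moves only by the tool move_arm, never from a script. Its argument "moves" is a list of rows, each a list of 3 entries, a list of its own where there are three numbers: the shift along the tool's x, y, z in cm, then the turn about the tool's x in rad, then the gripper's target within -1 to 1 (fully open at 1, half-way at 0, shut at -1). A call has 1 to 20 rows; each row is the pose to reach, as a shift and turn from the pose commanded when the call began, along the tool's axes at that moment; what a row does not reach only later rows make up. A row lasts 1/8 s, in which the tool goes at most 62.5 mm and 10.7 degrees, less where a joint would pass 70% of its speed; a pose out of reach is approached as far as the arm can. A call with a gripper value outside its range is refused whole. The fingers move at their own pace and stop on an object; "force" is the grip in N (left out, the last holds). Time passes only in rows, so rows that repeat a pose let the fingers close. It gives the time, the measured TCP pose, the force and the opening at its end, in the units of the state.
- status.state(): the state, without advancing time (a new reading comes with each control period).
- viewer.grab_frame(name): name is "scene" or "top"; returns the picture (480x640x3 uint8, red, green, blue); there is no depth.
- viewer.get_calibration(name): a dict with "camera_matrix" (3x3 intrinsics, pixels), "eye" and "rotation" of the camera in the world. Camera axes: x right, y down, z forward; pixel columns grow to the right and rows downward; lengths in mm; the calibration is good to about 2 mm. A picture is of the moment at which its call begins. get_calibration takes no time and is no camera call.
- env.job_done(): hands the job in, once; it reports no verdict.
The state is a dict: "time_s": time; "qpos": joint angles; "qvel": joint speeds; "effort": joint torques, N m; "ee_pos": TCP position; "ee_rot": TCP orientation; "force": force on the tool from outside, world axes, zero at the start; "torque": the same for the moment, N m; "gripper_width": finger opening in mm.
Only numpy, scipy, OpenCV 4.12 (cv2) and the standard library are available. Lean on these libraries where they do the work, as an engineer would, in place of code of your own. Each camera call takes 0.05 s, during which the arm holds its last target.

TASK

The column flow is going to waste; send it to the mass spectrometer and start the run. With a fingertip push the orange lever of the divert valve from its yellow mark, past the click at the black shut-off mark and on until it clicks home at the green mark, without forcing it; then press the green start button on the start box down and let it come up again. Grip and lift nothing, press nothing before the valve is over, and leave the red stop button, the blue gas lever and everything else on the bench as they are.

Things in the scene. Friction and masses are not known exactly. Their poses are not given: they have to be found in the camera images.
- divert_valve: divert valve screwed to the bench: 130 x 117 mm aluminium base, back bracket, steel body with fittings, on top a white round panel 109 mm across, upper face 101 mm above the bench (a 78 mm wide strip continues it to 61 mm at +x). Origin on the bench below the lever's upright axis, which is its z axis; its -x side faces the operator.
- divert (a joint): orange lever's angle, counter-clockwise from above: 0 = first stop, yellow mark (points 135 deg from the valve's +x, to its -x and +y); 0.785 = click at the black mark (points to -x); 1.571 = second stop, green mark (-x and -y). Detents hold it at all three: 5 to 8 N on the grip to leave the first or the black one. Past 0.40 it snaps on to 0.785, past 1.22 to 1.571; let go before, it falls back.
- divert_grip (a point): point on the centre line of the orange lever's grip, 81 mm from the valve axis, 127 mm above the bench. The grip is a level round bar 23 mm thick along the lever, 51 to 105 mm from the axis, standing out past the panel's edge: only the base plate and bench lie beneath its outer part. The hub is 42 mm across, 141 mm high. Pushing or squeezing with over 40 N harms the valve.
- start_box: loose cordless start box, light grey with dark top, 84 mm (its x) x 140 mm (its y), top face 40 mm above the bench, 0.4 to 0.8 kg, on rubber feet; origin at the centre of its underside
- start (a joint): travel of the green start button: 0 = up, 0.006 m = fully down; springs back; about 5 N presses it fully. Counts as pressed beyond 0.004.
- start_top (a point): centre of the green button's top face when up: 28 mm across, 62 mm above the bench, 10 mm above its black collar (44 mm across)
- stop (a joint): travel of the red stop button, same kind, 68 mm from the green one: leave it alone
- stop_top (a point): centre of the red stop button's top face
- gas_valve: gas valve screwed to the bench, same build and size as the divert valve but with a grey panel and a blue lever: leave alone; origin on the bench below the lever's upright axis, its z axis
- gas_grip (a point): point on the blue lever's grip, 81 mm from its axis and 127 mm above the bench (same shape as the orange one); it turns stiffly and has no clicks: leave it where it is
- vial_amber: bystander: amber 2 ml glass vial with blue cap, 12 mm across, 33 mm tall, upright; origin at the centre of its underside
- vial_clear: bystander: clear 2 ml glass vial with blue cap, 12 mm across, 33 mm tall, upright; origin at the centre of its underside
- vial_rack: bystander: blue vial rack 70 x 150 mm with vials, 39 mm tall; origin at the centre of its underside
- tip_box: bystander: grey pipette-tip box with light blue lid, 124 x 84 mm, 68 mm tall; origin at the centre of its underside
- small_bottle: bystander: glass bottle with blue cap, 56 mm across, 105 mm tall; origin at the centre of its underside
- beaker: bystander: glass beaker, 52 mm across, 70 mm tall; origin at the centre of its underside
- wrench: bystander: steel spanner 130 mm long lying flat; origin at the middle of its underside

How it is judged (in metres and radians):
On the way, in this order (a step that is already met when the one before it is completed fails the run):
1. the orange lever is pushed past the black mark's click to the second stop (green mark) (value of joint divert above 1.5 rad), for 0.2 s.
2. then the green start button is pressed down (value of joint start above 0.004 m), for 0.05 s.
At the end, for the whole second after the job is handed in: The orange lever rests at the second stop (within 0.07 rad, 4 deg), the green button has been pressed after that (at least 4 mm of its 6) and is up again, the red button is up, the blue lever's grip is within 12 mm and the start box and every bystander within 25 mm of where they were (value of joint divert above 1.5 rad and velocity of joint divert below 0.05 rad/s and value of joint each of start, stop below 0.0015 m and distance of each of start_box, vial_amber, vial_clear, vial_rack, tip_box, small_bottle, beaker, wrench from where it was at the start of the episode below 0.025 m and linear speed of start_box below 0.02 m/s and distance of gas_grip from where it was at the start of the episode below 0.012 m); the robot touches nothing.
It fails at once if the start button pressed while the valve is not yet at the second stop, or the red stop button pressed ((value of joint start above 0.003 m and value of joint divert below 1.5 rad) or value of joint stop above 0.003 m).
It fails at once if the divert valve forced or its lever gripped (more than 40 N) (contact force between any of the fingers, the arm and divert_valve above 40 N).
It fails at once if the blue gas lever moved (distance of gas_grip from where it was at the start of the episode above 0.012 m).
It fails at once if the start box lifted, tipped or shoved (height (world z) of start_box above 0.006 m or distance of start_box from where it was at the start of the episode above 0.025 m or angle between start_box's own z axis and vertical above 0.12 rad).
It fails at once if a bystander lifted, knocked over or pushed away (distance of any of vial_amber, vial_clear, vial_rack, tip_box, small_bottle, beaker, wrench from where it was at the start of the episode above 0.025 m or angle between any of vial_amber, vial_clear, vial_rack, tip_box, small_bottle, beaker, wrench's own z axis and vertical above 0.3 rad).
It also fails if it takes over 54 s, if anything falls off the work surface, if the arm or the gripper's body presses on something with over 40 N, if the wrist force passes 120 N, or if a joint passes its speed limit or range.

## Working session

There is one attempt and no reset: what is moved stays moved. The work goes in short steps, Python scripts to look and compute and a tool call to move; the robot and the scene stay as the last step left them, time stands still between calls to the robot, and variables do not carry over. Pictures are saved under pics/ and viewed, and the job is handed in when it is done.

Besides the shell and the picture viewer there is one more tool, called after "Emit:" as a command line: name --argument value ..., lists and objects as JSON in quotes. move_arm: Moves the arm, as the interface text tells. Its arguments: {"type":"object","properties":{"moves":{"type":"array","items":{"type":"array"}},"force":{"type":"number"}},"required":["moves"]}

```bash
mkdir -p pics
python3 - <<'E'
from workcell import status, viewer
import cv2, numpy as np
s=status.state(); print(s)
for n in ("scene","top"):
    f=viewer.grab_frame(n); cv2.imwrite(f"pics/{n}0.png",f[:,:,::-1]); print(n,viewer.get_calibration(n))
E
```

```text
{'time_s': 0.0, 'qpos': array([-6.70364688e+01,  1.83516603e+01,  8.97062901e+01, -1.27645966e-03,
        7.20424662e+01, -1.14612896e+00]), 'qvel': array([-0.04744379, -0.05251242, -0.08906224,  0.02776456, -0.04509385,
       -0.02971464]), 'effort': array([-7.34057394e-04, -4.12467849e+01, -2.31972921e+01,  7.27183535e-02,
        4.57396545e-02, -1.42451440e-04]), 'ee_pos': array([ 234.73169675, -524.51108497,  291.42074251]), 'ee_rot': array([-90.45371374,  89.89957606, 113.65634103]), 'force': array([ 0.09026289,  0.24395357, -0.54094144]), 'torque': array([ 0.00916426, -0.00092773,  0.00540495]), 'gripper_width': 91.08972418766618}
scene {'camera_matrix': array([[444.37115469,   0.        , 318.4876067 ],
       [  0.        , 444.37115469, 239.61906903],
       [  0.        ,   0.        ,   1.        ]]), 'eye': array([1172.70144469,  594.97950724,  652.32177932]), 'rotation': array([-123.1952103 ,   -1.48295941,  137.61234744])}
top {'camera_matrix': array([[440.64590044,   0.        , 326.2460273 ],
       [  0.        , 440.64590044, 232.60287508],
       [  0.        ,   0.        ,   1.        ]]), 'eye': array([ 459.19839617,   12.4537531 , 1117.65987939]), 'rotation': array([-172.9551288 ,   -0.2773361 ,  -89.99111126])}
```

View pics/scene0.png

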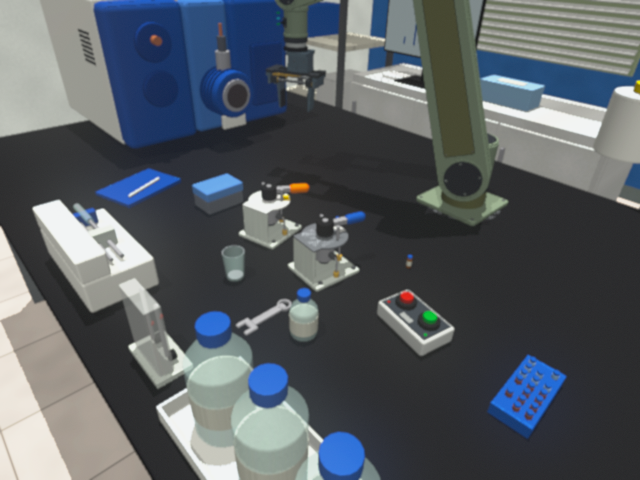

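View pics/top0.png

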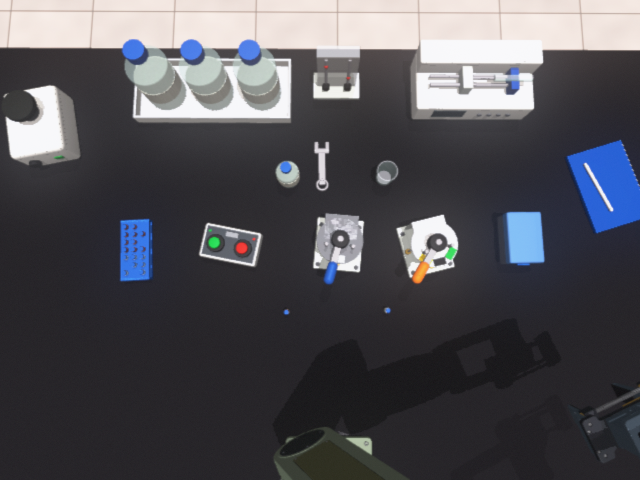

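The top view shows the orange-lever valve around (437,242) with its grip near (421,272), the blue one at (340,239), the start box at (230,245) with green at (214,243) and red at (242,248), and the vials at (286,312) and (387,310). Next I'll measure these.

```bash
cat > h.py <<'E'
import numpy as np, cv2
from scipy.spatial.transform import Rotation as Ro
from workcell import status, viewer, env
def cal(n):
    c=viewer.get_calibration(n); return c['camera_matrix'],c['eye'],Ro.from_euler('xyz',c['rotation'],degrees=True).as_matrix()
def ray(n,u,v,z):
    K,e,R=cal(n); d=R@np.linalg.solve(K,[u,v,1.]); return e+d*(z-e[2])/d[2]
def proj(n,p):
    K,e,R=cal(n); q=K@(R.T@(np.array(p,float)-e)); return q[:2]/q[2]
def blobs(f,lo,hi,mina=10):
    h=cv2.cvtColor(f,cv2.COLOR_RGB2HSV); m=cv2.inRange(h,lo,hi)
    k,l,s,c=cv2.connectedComponentsWithStats(m)
    return m,[(s[i].tolist(),c[i].round(1).tolist()) for i in range(1,k) if s[i][4]>=mina]
E
python3 - <<'E'
from h import *
t=cv2.imread('pics/top0.png')[:,:,::-1]; s=cv2.imread('pics/scene0.png')[:,:,::-1]
for n,f in (('top',t),('scene',s)):
    for nm,lo,hi in (('orange',(5,180,150),(18,255,255)),('green',(50,150,80),(75,255,255)),('red',(0,200,120),(4,255,255)),('yellow',(22,120,120),(33,255,255)),('blue',(105,180,100),(122,255,255))):
        print(n,nm,blobs(f,lo,hi,12)[1])
cv2.imwrite('pics/tz.png',cv2.resize(t[190:330,190:480,::-1],None,fx=2.75,fy=2.75,interpolation=cv2.INTER_CUBIC))
cv2.imwrite('pics/tz2.png',cv2.resize(t[205:295,385:475,::-1],None,fx=6.5,fy=6.5,interpolation=cv2.INTER_CUBIC))
E
```

```text
top orange [([413, 262, 15, 21, 170], [419.8, 272.8])]
top green [([208, 237, 12, 11, 107], [213.8, 242.1]), ([446, 248, 10, 11, 62], [450.3, 252.9])]
top red []
top yellow [([419, 254, 6, 7, 27], [421.7, 257.1])]
top blue [([123, 41, 16, 18, 173], [130.1, 49.8]), ([567, 141, 73, 92, 4212], [607.2, 185.5]), ([282, 163, 8, 9, 50], [285.0, 166.9]), ([120, 219, 33, 62, 1537], [136.3, 250.0]), ([324, 263, 12, 21, 157], [329.9, 273.3]), ([517, 264, 12, 1, 12], [522.5, 264.0])]
scene orange [([290, 183, 19, 9, 124], [299.1, 186.8])]
scene green [([423, 311, 14, 13, 140], [429.2, 317.0])]
scene red [([401, 293, 12, 8, 71], [406.5, 296.7])]
scene yellow [([634, 81, 6, 12, 51], [637.3, 86.8]), ([283, 195, 7, 5, 29], [285.8, 197.2])]
scene blue [([95, 0, 90, 79, 2142], [154.2, 24.3]), ([203, 0, 79, 108, 3332], [242.6, 38.9]), ([309, 4, 30, 32, 849], [322.8, 18.9]), ([140, 103, 17, 28, 107], [147.4, 115.1]), ([133, 139, 4, 6, 12], [134.2, 141.1]), ([97, 169, 83, 35, 1231], [137.9, 185.7]), ([346, 212, 19, 10, 127], [355.6, 216.1]), ([298, 289, 12, 9, 91], [303.5, 292.8]), ([195, 312, 35, 25, 673], [212.1, 323.6]), ([488, 355, 78, 82, 2717], [525.7, 396.0]), ([249, 364, 38, 31, 941], [267.8, 379.1]), ([320, 432, 45, 44, 1546], [341.7, 453.9])]
```

View pics/tz2.png

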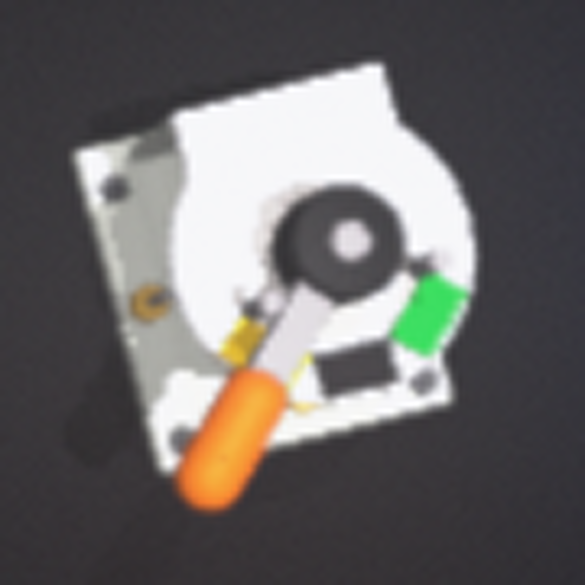

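View pics/tz.png

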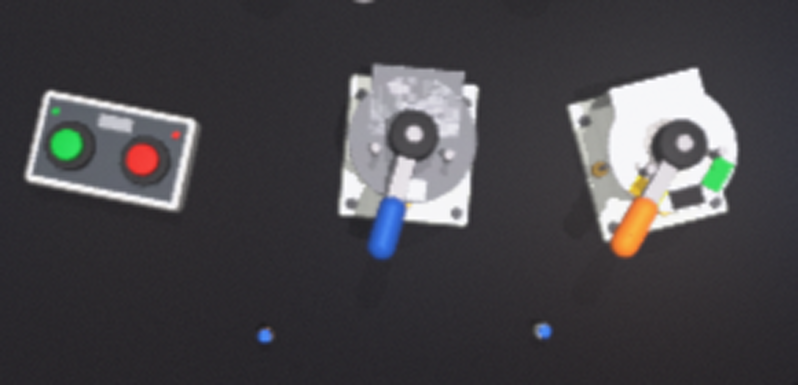

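Run:
```python
from h import *
P=lambda *a: ray(*a).round(1)
ax=lambda x,y:(385+x/6.5-.4,205+y/6.5-.4)
t=cv2.imread('pics/top0.png')[:,:,::-1]
print('hub', P('top',*ax(345,242),141), P('top',*ax(340,243),135))
g=P('top',419.8,272.8,129);print('grip centroid',g,'scene',P('scene',299.1,186.8,129))
print('tip', P('top',*ax(208,508),127), 'green mark',P('top',450.3,252.9,101),'black',P('top',*ax(357,368),101))
pts=[ax(75,155),ax(165,475),ax(452,400)]
for p in pts: print('base corner',P('top',*p,8))
print('green', P('top',213.8,242.1,62),P('scene',429.2,317,62))
r=(190+141/2.75-.3,190+159/2.75-.3); print('red',P('top',*r,62),P('scene',406.5,296.7,62))
m,_=blobs(t,(5,180,150),(18,255,255)); ys,xs=np.nonzero(m)
w=np.array([ray('top',u,v,129)[:2] for u,v in zip(xs,ys)]); c=w.mean(0);U,S,V=np.linalg.svd(w-c); print(c,V[0],np.degrees(np.arctan2(V[0][1],V[0][0])),((w-c)@V[0]).min(),((w-c)@V[0]).max(), ((w-c)@V[1]).min(),((w-c)@V[1]).max())
print('vials',P('top',387,310,33),P('top',286.5,312,33),'tip_box corners',P('top',501,212,68),P('top',503,264,68),P('top',543,264,68))
print('blue grip',P('top',329.9,273.3,129),'blue hub',P('top',340,239,141))
for p in ((208,225),(262,236),(255,268),(200,256)): print(P('top',*p,40))
```

```text
hub [ 559.3 -240.8  141. ] [ 559.6 -240.6  135. ]
grip centroid [ 490.9 -201.7  129. ] scene [ 491.6 -206.6  129. ]
tip [ 468.8 -194.4  127. ] green mark [ 537.7 -279.6  101. ] black [ 518.5 -254.   101. ]
base corner [ 607.1 -170.6    8. ]
base corner [ 482.6 -202.9    8. ]
base corner [ 511.5 -314.9    8. ]
green [566.4 277.7  62. ] [573.3 278.8  62. ]
red [553.4 212.2  62. ] [558.9 212.2  62. ]
[ 490.92902844 -201.60471008] [-0.87912737  0.47658689] 151.53727714867716 -25.116777399517883 23.34210291629416 -10.173875649661793 10.676450189470046
vials [ 403.9 -140.4   33. ] [399.2 103.6  33. ] tip_box corners [ 639.5 -415.3   68. ] [ 513.8 -414.    68. ] [ 513.9 -509.6   68. ]
blue grip [489.7  -0.5 129. ] blue hub [565.5 -22.9 141. ]
[611.1 298.9  40. ]
[583.8 165.3  40. ]
[505.3 181.   40. ]
[534.5 315.9  40. ]
```

```bash
cat >> h.py <<'E'
def toolR(): return Ro.from_euler('xyz',status.state()['ee_rot'],degrees=True).as_matrix()
def plan(tgt, zdir=None):
    """shift in cm along tool axes, and turn (rad) about tool x so tool z points along +-zdir (deg)"""
    s=status.state(); R=toolR(); sh=R.T@(np.array(tgt,float)-s['ee_pos'])/10
    out=[sh.round(2).tolist()]
    if zdir is not None:
        d=R.T@np.array([np.cos(np.radians(zdir)),np.sin(np.radians(zdir)),0])
        # turn a about x: z-> (-sin a) y + cos a z
        out.append([round(float(np.arctan2(-q*d[1],q*d[2])),3) for q in (1,-1)])
    return out
E
python3 - <<'E'
from h import *
print(toolR().round(3))
A=np.array([560,-240.]);L=151
for off in (30,55):
  u=np.array([np.cos(np.radians(L)),np.sin(np.radians(L))]); t=np.array([-u[1],u[0]])
  p=A+86*u-off*t; print(off,p,plan([*p,250],L+90),plan([*p,183],L+90))
E
```

```text
[[-0.001  0.409 -0.913]
 [ 0.001 -0.913 -0.409]
 [-1.    -0.002 -0.   ]]
30 [ 499.32699379 -172.06778144] [[4.19, -21.36, -38.55], [-0.644, 2.498]] [[10.89, -21.35, -38.55], [-0.644, 2.498]]
55 [ 511.4472343  -150.20228877] [[4.19, -22.86, -40.55], [-0.644, 2.498]] [[10.89, -22.85, -40.55], [-0.644, 2.498]]
```

Emit:
move_arm --moves '[[[0,-1,-2],-0.03,-1],[[0,-3,-6],-0.1,-1],[[0,-6,-11],-0.18,-1],[[1,-9,-16],-0.26,-1],[[1,-12,-21],-0.34,-1],[[2,-15,-26],-0.42,-1],[[3,-18,-31],-0.5,-1],[[4,-20.5,-36],-0.58,-1],[[4.2,-22,-39],-0.63,-1],[[4.2,-22.9,-40.6],-0.644,-1],[[4.2,-22.9,-40.6],-0.644,-1],[[4.2,-22.9,-40.6],-0.644,-1]]' --force 15

```text
time_s: 1.6
ee_pos: [511.2, -150.6, 250.4]
ee_rot: [-1.8, 90.0, -120.8]
force: [-0.1, -0.2, -0.6]
gripper_width: 0.5
```

```bash
python3 - <<'E'
from h import *
s=status.state(); print(s['time_s'],s['ee_pos'],s['force'],s['gripper_width'],s['qpos']); print(toolR().round(3))
for n in ("scene","top"):
    f=viewer.grab_frame(n); cv2.imwrite(f"pics/{n}1.png",f[:,:,::-1])
A=np.array([560,-240.]);L=151
for off in (30,55):
  u=np.array([np.cos(np.radians(L)),np.sin(np.radians(L))]); t=np.array([-u[1],u[0]])
  p=A+86*u-off*t; print(off,p,plan([*p,183],L+90))
E
python3 - <<'E'
import cv2,numpy as np
a=cv2.imread('pics/scene1.png')[90:290,200:400]; b=cv2.imread('pics/top1.png')[160:360,340:540]
cv2.imwrite('pics/c1.png',np.hstack([cv2.resize(x,(400,400),interpolation=2) for x in(a,b)]))
E
```

```text
1.6 [ 511.23905604 -150.59156339  250.42305726] [-0.08564902 -0.23080266 -0.6400248 ] 0.48949619688774576 [-1.76341158e+01  1.63246784e+01  9.88916645e+01 -3.49173733e-02
  6.47910733e+01  1.14268370e+01]
[[-0.     0.874 -0.486]
 [-0.    -0.486 -0.874]
 [-1.    -0.     0.001]]
30 [ 499.32699379 -172.06778144] [[6.75, -0.01, 2.42], [-0.002, 3.14]]
55 [ 511.4472343  -150.20228877] [[6.74, -0.02, -0.08], [-0.002, 3.14]]
```

View pics/c1.png

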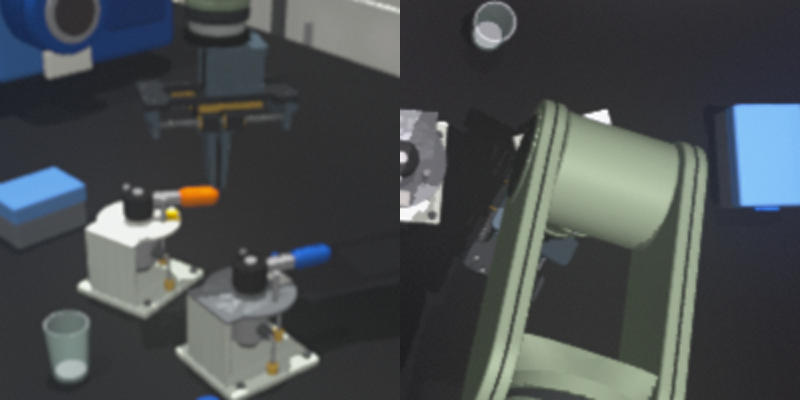

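The scene view shows the closed fingertips at about crop (215,185), standing off the orange grip's end on the correct side. I'll descend and move up to near contact.

Emit:
move_arm --moves '[[[2,0,0],0,-1],[[4.5,0,0],0,-1],[[6.2,0,0],0,-1],[[6.7,0,0],0,-1],[[6.7,0,0.6],0,-1],[[6.7,0,1.2],0,-1],[[6.7,0,1.7],0,-1],[[6.7,0,2.0],0,-1],[[6.7,0,2.0],0,-1]]'

```text
time_s: 2.82
ee_pos: [502.2, -167.7, 183.5]
ee_rot: [99.9, 90.0, -19.1]
force: [0.2, -0.5, 0.2]
gripper_width: 0.4
```

```bash
cat > snap.py <<'E'
import sys; from h import *
k=sys.argv[1]; s=status.state(); print(s['time_s'],s['ee_pos'],s['force'],s['torque'])
f=viewer.grab_frame('scene'); a=f[130:290,180:400,::-1]
cv2.imwrite(f'pics/s{k}.png',cv2.resize(a,None,fx=3.6,fy=3.6,interpolation=2))
m,b=blobs(f,(5,180,150),(18,255,255),12); print('orange',b)
E
python3 snap.py 2
```

```text
2.825 [ 502.17978061 -167.68486573  183.45710502] [ 0.18977792 -0.46260299  0.2292365 ] [-0.05291824 -0.02840972  0.06279336]
orange [([290, 183, 10, 9, 71], [294.9, 186.8])]
```

View pics/s2.png

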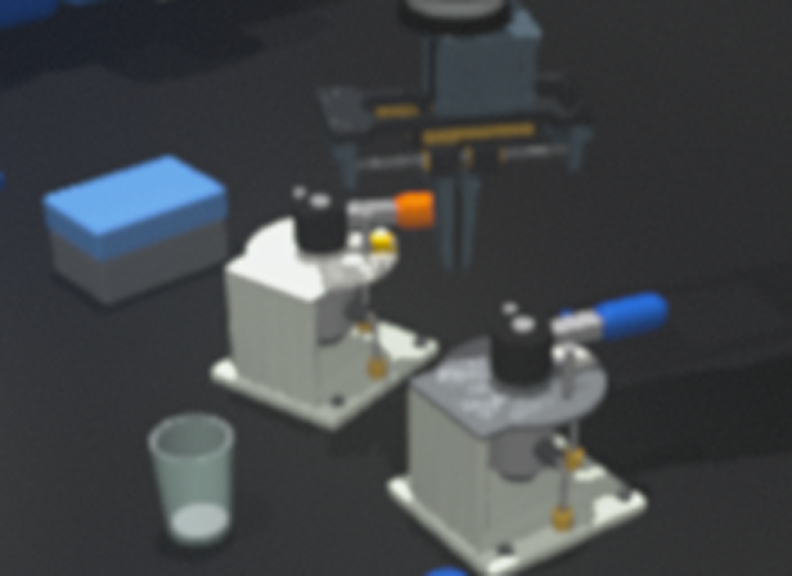

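The fingers stand beside the outer half of the orange grip, with no contact yet (force about 0). Next I'll compute the arc.

```bash
cat > arc.py <<'E'
import sys; from h import *
A=np.array([560,-240.])
def wp(L,off=27,r=86):
    u=np.array([np.cos(np.radians(L)),np.sin(np.radians(L))]); t=np.array([-u[1],u[0]]); return A+r*u-off*t
a,b,st,r,off=map(float,sys.argv[1:6])
for L in np.arange(a,b+.1,st):
    p=plan([*wp(L,off,r),183],L+90); print(L,round(np.radians(L-151),2),p[0],p[1][0])
E
python3 arc.py 151 191 4 86 27
```

```text
151.0 0.0 [0.04, -0.03, 0.84] -0.0
155.0 0.07 [0.04, -0.2, 1.44] -0.07
159.0 0.14 [0.04, -0.33, 2.06] -0.14
163.0 0.21 [0.04, -0.41, 2.68] -0.209
167.0 0.28 [0.04, -0.45, 3.31] -0.279
171.0 0.35 [0.04, -0.44, 3.94] -0.349
175.0 0.42 [0.04, -0.39, 4.57] -0.419
179.0 0.49 [0.04, -0.3, 5.19] -0.489
183.0 0.56 [0.04, -0.16, 5.8] -0.559
187.0 0.63 [0.04, 0.02, 6.41] -0.628
191.0 0.7 [0.04, 0.24, 7.0] -0.698
```

Emit:
move_arm --moves '[[[0,0,0.3],0,-1],[[0,0,0.6],0,-1],[[0,0,0.85],0,-1],[[0,-0.1,1.15],-0.04,-1],[[0,-0.2,1.45],-0.07,-1],[[0,-0.27,1.75],-0.1,-1]]'

```text
time_s: 3.62
ee_pos: [491.6, -180.9, 183.3]
ee_rot: [174.0, 89.9, 60.8]
force: [1.6, 5.3, -0.0]
gripper_width: 0.5
```

```bash
python3 snap.py 3; python3 arc.py 155 195 4 86 27
```

```text
3.625 [ 491.57231035 -180.91357529  183.27117068] [ 1.63981188e+00  5.28561643e+00 -4.27070294e-03] [ 0.87741937 -0.40390664 -0.07603798]
orange [([290, 183, 9, 7, 58], [294.2, 185.8])]
155.0 0.07 [0.03, 0.11, -0.27] 0.032
159.0 0.14 [0.02, -0.07, 0.33] -0.038
163.0 0.21 [0.02, -0.22, 0.95] -0.108
167.0 0.28 [0.02, -0.32, 1.57] -0.178
171.0 0.35 [0.02, -0.38, 2.19] -0.247
175.0 0.42 [0.02, -0.39, 2.82] -0.317
179.0 0.49 [0.02, -0.36, 3.45] -0.387
183.0 0.56 [0.02, -0.29, 4.08] -0.457
187.0 0.63 [0.02, -0.17, 4.69] -0.527
191.0 0.7 [0.02, -0.01, 5.3] -0.596
195.0 0.77 [0.02, 0.19, 5.9] -0.666
```

View pics/s3.png

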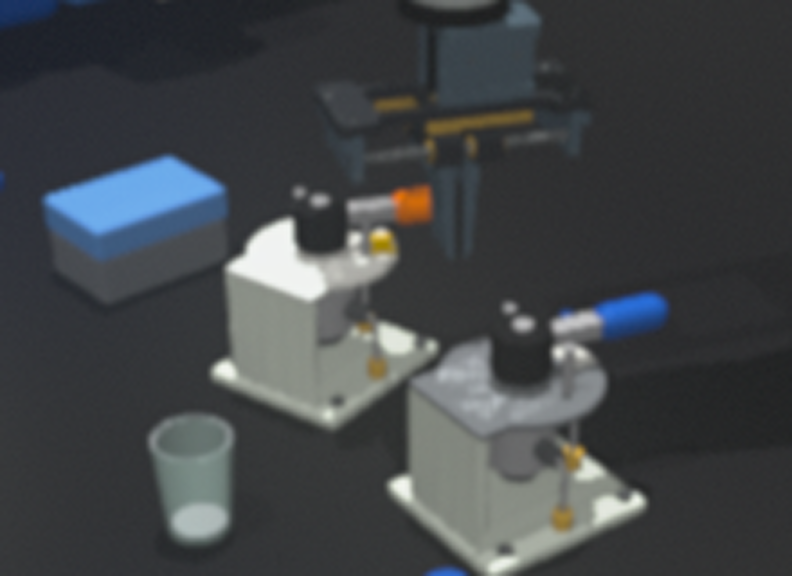

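Contact: 5.5 N, and the lever has begun to turn. I'll carry on along the arc past the 0.40 rad snap.

Emit:
move_arm --moves '[[[0,-0.1,0.4],-0.05,-1],[[0,-0.17,0.75],-0.09,-1],[[0,-0.26,1.15],-0.13,-1],[[0,-0.32,1.55],-0.18,-1],[[0,-0.35,1.9],-0.21,-1],[[0,-0.38,2.2],-0.25,-1],[[0,-0.39,2.5],-0.28,-1],[[0,-0.39,2.8],-0.32,-1],[[0,-0.37,3.1],-0.35,-1],[[0,-0.36,3.3],-0.37,-1]]'

```text
time_s: 4.92
ee_pos: [475.0, -210.9, 183.3]
ee_rot: [19.9, 90.0, -72.2]
force: [0.5, 0.5, -0.3]
gripper_width: 0.4
```

```bash
python3 snap.py 4; python3 arc.py 175 233 4 86 27
```

```text
4.925 [ 475.03107856 -210.88344012  183.29943313] [ 0.51862702  0.54557366 -0.2803933 ] [-0.00589641 -0.15937891 -0.00593327]
orange [([280, 173, 14, 11, 66], [287.9, 177.9])]
175.0 0.42 [0.03, 0.15, -0.54] 0.053
179.0 0.49 [0.03, -0.05, 0.06] -0.017
183.0 0.56 [0.03, -0.21, 0.67] -0.087
187.0 0.63 [0.03, -0.32, 1.29] -0.157
191.0 0.7 [0.03, -0.39, 1.91] -0.227
195.0 0.77 [0.03, -0.42, 2.54] -0.297
199.0 0.84 [0.03, -0.4, 3.17] -0.366
203.0 0.91 [0.03, -0.34, 3.79] -0.436
207.0 0.98 [0.03, -0.23, 4.41] -0.506
211.0 1.05 [0.03, -0.09, 5.03] -0.576
215.0 1.12 [0.03, 0.1, 5.63] -0.646
219.0 1.19 [0.03, 0.33, 6.21] -0.715
223.0 1.26 [0.03, 0.61, 6.78] -0.785
227.0 1.33 [0.03, 0.92, 7.33] -0.855
231.0 1.4 [0.04, 1.26, 7.85] -0.925
```

View pics/s4.png

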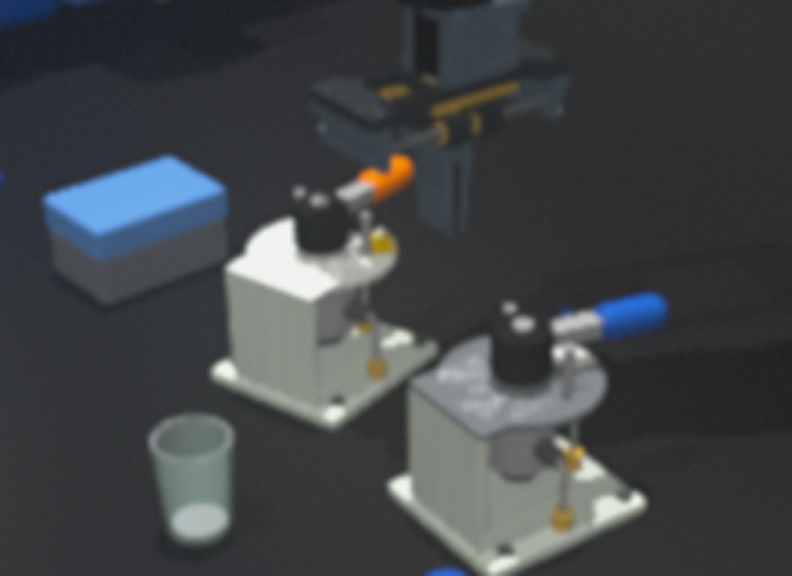

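The lever has snapped ahead to the black mark; the force is back to about 0.8 N. I'll keep pushing round the arc.

Emit:
move_arm --moves '[[[0,-0.21,0.67],-0.09,-1],[[0,-0.32,1.29],-0.16,-1],[[0,-0.38,1.8],-0.21,-1],[[0,-0.4,2.2],-0.26,-1],[[0,-0.42,2.55],-0.3,-1],[[0,-0.41,2.9],-0.33,-1],[[0,-0.4,3.2],-0.37,-1],[[0,-0.37,3.5],-0.4,-1],[[0,-0.34,3.8],-0.44,-1],[[0,-0.28,4.1],-0.47,-1],[[0,-0.23,4.4],-0.51,-1]]'

```text
time_s: 6.35
ee_pos: [469.9, -253.3, 183.1]
ee_rot: [-153.8, 89.7, 143.5]
force: [-4.2, 4.7, 4.8]
gripper_width: 0.7
```

```bash
python3 snap.py 5; python3 arc.py 203 235 4 86 27
```

```text
6.35 [ 469.8838522  -253.32721372  183.07381238] [-4.1620776   4.72489217  4.76251887] [ 0.72839626  0.60370386 -0.05592212]
orange [([277, 173, 9, 9, 46], [282.1, 176.9])]
203.0 0.91 [0.01, 0.25, -0.43] 0.075
207.0 0.98 [0.01, 0.04, 0.16] 0.005
211.0 1.05 [0.01, -0.13, 0.77] -0.065
215.0 1.12 [0.01, -0.26, 1.38] -0.134
219.0 1.19 [0.0, -0.34, 2.01] -0.204
223.0 1.26 [0.0, -0.38, 2.64] -0.274
227.0 1.33 [0.0, -0.38, 3.27] -0.344
231.0 1.4 [-0.0, -0.33, 3.89] -0.414
235.0 1.47 [-0.0, -0.24, 4.52] -0.484
```

View pics/s5.png

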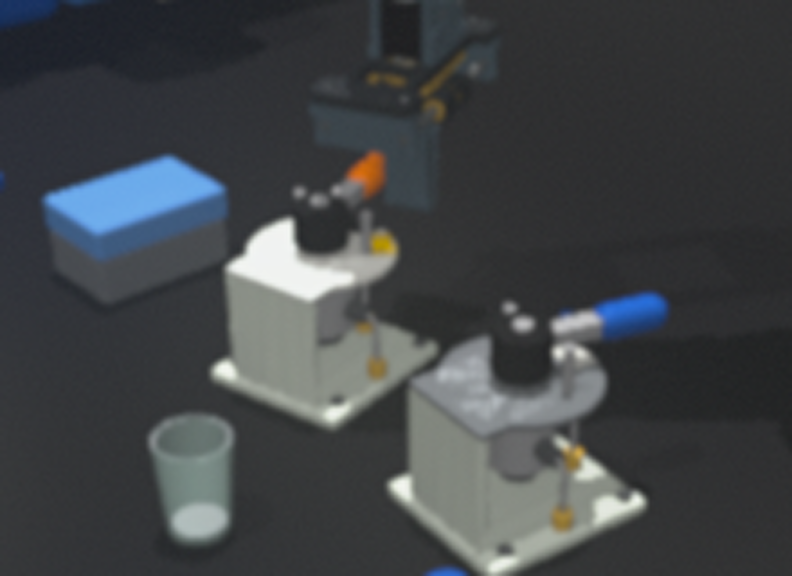

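Reaction is about 6 N sideways, so the lever is in contact just past the black mark. I'll continue past 1.22 rad.

Emit:
move_arm --moves '[[[0,-0.07,0.45],-0.03,-1],[[0,-0.13,0.8],-0.07,-1],[[0,-0.2,1.1],-0.1,-1],[[0,-0.26,1.4],-0.13,-1],[[0,-0.3,1.7],-0.17,-1],[[0,-0.34,2.0],-0.2,-1],[[0,-0.36,2.3],-0.24,-1],[[0,-0.38,2.6],-0.27,-1],[[0,-0.38,2.9],-0.3,-1]]'

```text
time_s: 7.52
ee_pos: [481.4, -282.3, 183.4]
ee_rot: [6.4, 89.9, -39.2]
force: [-0.4, -0.1, -0.2]
gripper_width: 0.2
```

```bash
python3 snap.py 6; python3 arc.py 219 239 4 86 27
```

```text
7.525 [ 481.43575879 -282.25784984  183.38480306] [-0.3793306  -0.05429949 -0.23199129] [ 0.02641056 -0.136914   -0.00177476]
orange [([261, 171, 9, 9, 58], [264.7, 174.6])]
219.0 1.19 [0.04, 0.27, -1.05] 0.096
223.0 1.26 [0.04, 0.04, -0.46] 0.026
227.0 1.33 [0.04, -0.14, 0.14] -0.044
231.0 1.4 [0.04, -0.28, 0.75] -0.114
235.0 1.47 [0.04, -0.38, 1.37] -0.184
239.0 1.54 [0.04, -0.43, 2.0] -0.253
```

View pics/s6.png

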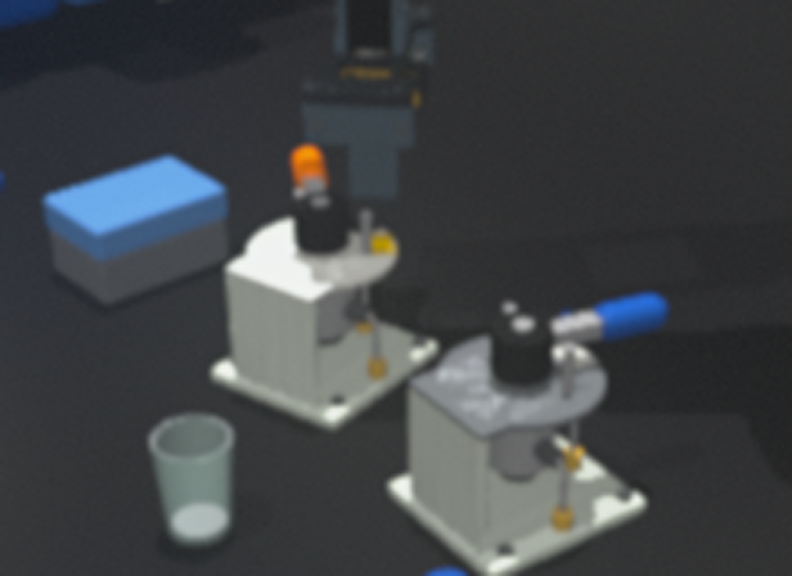

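The lever has sprung clear of the finger to the green side (force 0). I'll back off, rise, and check it from above.

Emit:
move_arm --moves '[[[0,0,-0.7],0,-1],[[0,0,-1.5],0,-1],[[-2.5,0,-2.5],0,-1],[[-6,0,-4],0,-1],[[-8,0,-8],0.1,-1],[[-9,0,-13],0.2,-1],[[-9,0,-18],0.3,-1],[[-9,0,-22],0.4,-1],[[-9,0,-23],0.45,-1],[[-9,0,-23],0.45,-1]]'

```text
time_s: 8.82
ee_pos: [319.3, -116.6, 273.4]
ee_rot: [44.2, 90.0, -27.2]
force: [-0.2, 0.2, -1.3]
gripper_width: 0.8
```

Run:
```python
from h import *
s=status.state(); print(s['time_s'],s['ee_pos'],s['force'])
t=viewer.grab_frame('top'); f=viewer.grab_frame('scene')
for n,g in(('top',t),('scene',f)):
    b=blobs(g,(5,180,150),(18,255,255),12)[1]
    for st,c in b:
        p=ray(n,*c,131); print(n,st,c,p,np.degrees(np.arctan2(p[1]+240,p[0]-560))%360)
cv2.imwrite('pics/t7.png',np.hstack([cv2.resize(x[:,:,::-1],None,fx=s,fy=s) for x,s in((t,1),)]))
cv2.imwrite('pics/s7.png',f[:,:,::-1])
for z in (200,): print(plan([567,278,z],78.5), toolR().round(2))
```

```text
8.825 [ 319.28479974 -116.57284913  273.40380716] [-0.23781653  0.15049739 -1.28615517]
top [458, 252, 21, 17, 194] [468.3, 260.3] [ 518.79413702 -310.842772    131.        ] 239.8154771819464
scene [261, 170, 10, 10, 55] [265.0, 174.4] [ 517.41423984 -320.67243941  131.        ] 242.17110470979512
[[7.34, 35.99, -29.6], [-2.616, 0.526]] [[ 0.    0.95  0.32]
 [-0.    0.32 -0.95]
 [-1.    0.    0.  ]]
```

View pics/t7.png

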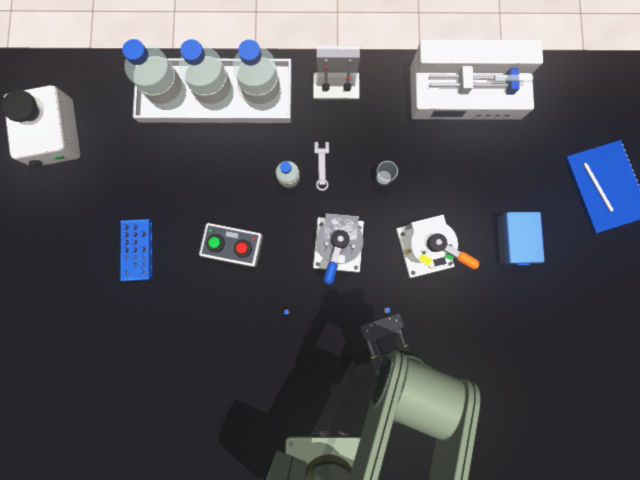

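View pics/s7.png

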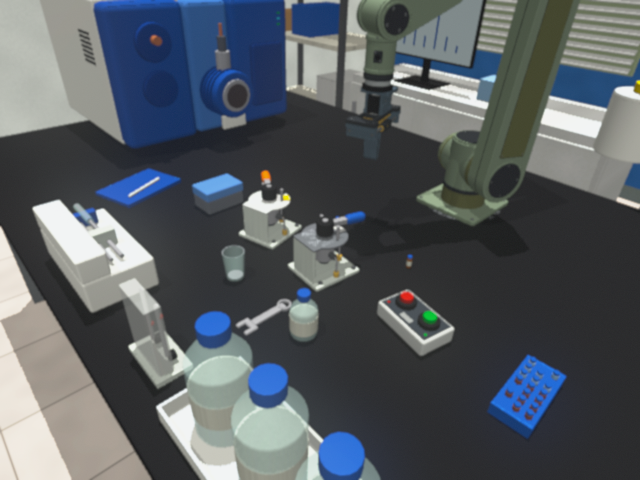

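The orange lever now points at about 240 deg, against about 151 before, and covers the green mark at (455,257); everything else is unmoved. Next I'll move over the green button.

Emit:
move_arm --moves '[[[0,1.5,-1.2],0.02,-1],[[0,5,-4],0.07,-1],[[0,9.5,-8],0.14,-1],[[0,14,-12],0.21,-1],[[0,19,-16],0.28,-1],[[0,24,-20],0.35,-1],[[2,28.5,-23.5],0.42,-1],[[4,32,-26.5],0.48,-1],[[6,34.5,-28.5],0.52,-1],[[7,36,-29.6],0.526,-1],[[7.3,36,-29.6],0.526,-1],[[7.3,36,-29.6],0.526,-1]]'

```text
time_s: 10.42
ee_pos: [567.1, 276.8, 200.5]
ee_rot: [-14.4, 90.0, -116.0]
force: [-0.1, -0.3, -0.4]
gripper_width: 0.7
```

Run:
```python
from h import *
s=status.state(); print(s['time_s'],s['ee_pos'],s['force'],toolR().round(2))
print(plan([567,278,146],78.5), 'tip proj', proj('scene',[s['ee_pos'][0],s['ee_pos'][1],s['ee_pos'][2]-78]), proj('scene',[567,278,62]))
f=viewer.grab_frame('scene'); cv2.imwrite('pics/s8.png',cv2.resize(f[200:380,330:550,::-1],None,fx=3.3,fy=3.3))
```

```text
10.425 [567.07497123 276.84137266 200.51351975] [-0.05165482 -0.30866121 -0.39039089] [[-0.    0.98 -0.2 ]
 [-0.   -0.2  -0.98]
 [-1.   -0.    0.  ]]
[[5.45, -0.03, -0.12], [3.14, -0.002]] tip proj [435.54859944 290.95485537] [430.7756506  315.29763217]
```

View pics/s8.png

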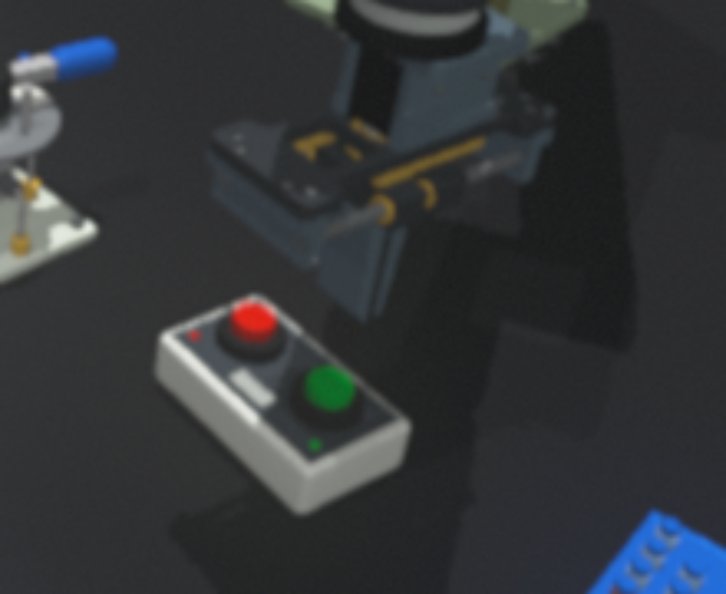

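The fingertips (crop (365,310)) are above the green button (crop (330,388)), aligned within a few mm. I'll descend to just above it.

Emit:
move_arm --moves '[[[1.5,0,-0.1],0,-1],[[3.5,0,-0.1],0,-1],[[5,0,-0.1],0,-1],[[5.6,0,-0.1],0,-1],[[5.6,0,-0.1],0,-1]]'

```text
time_s: 11.1
ee_pos: [567.4, 278.8, 144.0]
ee_rot: [-41.4, 90.0, -142.9]
force: [0.4, -0.6, 0.2]
gripper_width: 0.5
```

Run:
```python
from h import *
s=status.state(); print(s['time_s'],s['ee_pos'],s['force'])
f=viewer.grab_frame('scene'); cv2.imwrite('pics/s9.png',cv2.resize(f[200:380,330:550,::-1],None,fx=3.3,fy=3.3))
```

```text
11.1 [567.42500321 278.75782346 143.95642712] [ 0.4179679  -0.60355181  0.21966426]
```

View pics/s9.png

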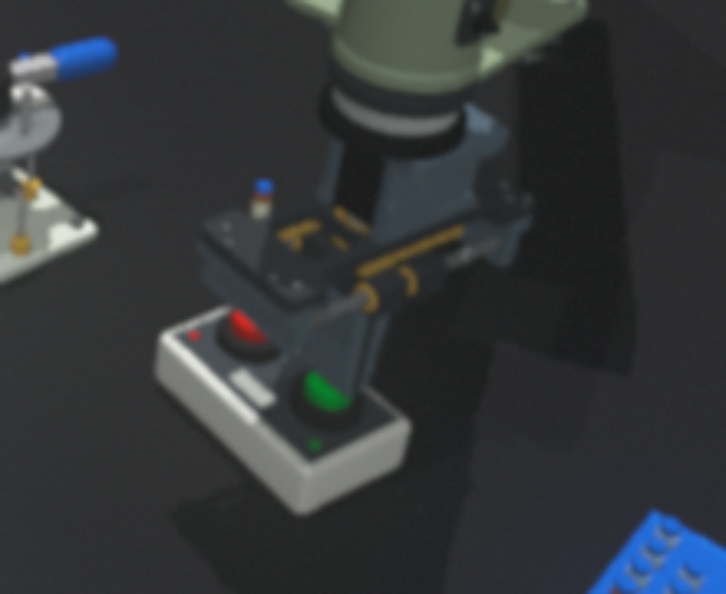

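The tip hovers over the green button (crop (325,390)), slightly to the robot's side of its centre. I'll shift 4 mm ahead and press in small steps.

Emit:
move_arm --moves '[[[0,0.4,0],0,-1],[[0.2,0.4,0],0,-1],[[0.4,0.4,0],0,-1],[[0.6,0.4,0],0,-1],[[0.75,0.4,0],0,-1],[[0.85,0.4,0],0,-1],[[0.85,0.4,0],0,-1]]'

```text
time_s: 12.02
ee_pos: [571.6, 278.1, 136.0]
ee_rot: [106.3, 90.0, 4.8]
force: [0.1, -0.3, 3.7]
gripper_width: 0.6
```

Run:
```python
from h import *
s=status.state(); print(s['time_s'],s['ee_pos'],s['force'])
f=viewer.grab_frame('scene'); cv2.imwrite('pics/s10.png',cv2.resize(f[200:380,330:550,::-1],None,fx=3.3,fy=3.3))
```

```text
12.025 [571.5775949  278.07865192 135.99436688] [ 0.07843787 -0.31508137  3.72060495]
```

View pics/s10.png

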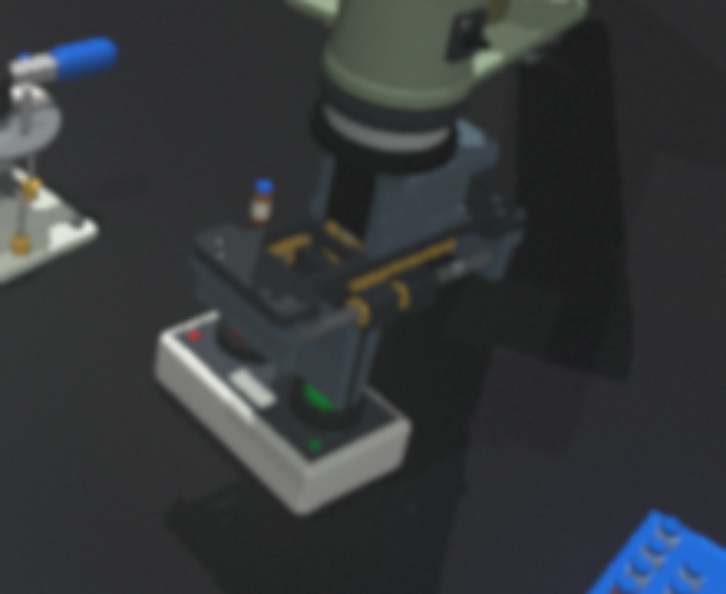

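The button is partly down at 3.7 N. I'll press a little further, to the bottom.

Emit:
move_arm --moves '[[[0.1,0,0],0,-1],[[0.2,0,0],0,-1],[[0.25,0,0],0,-1],[[0.25,0,0],0,-1]]'

```text
time_s: 12.58
ee_pos: [571.6, 278.1, 134.5]
ee_rot: [115.5, 89.9, 13.9]
force: [-1.4, -1.8, 10.5]
gripper_width: 0.7
```

At 10.5 N the button is bottomed. I'll release it and retreat.

Emit:
move_arm --moves '[[[-0.3,0,0],0,-1],[[-1,0,0],0,-1],[[-3,0,0],0,-1],[[-6,0,0],0,-1],[[-10,0,0],0,-1],[[-12,-5,0],0,-1],[[-12,-10,0],0,-1],[[-12,-15,0],0,-1],[[-12,-18,0],0,-1],[[-12,-19,0],0,-1],[[-12,-19,0],0,-1]]'

```text
time_s: 13.95
ee_pos: [385.4, 316.3, 253.1]
ee_rot: [61.2, 90.0, -40.3]
force: [0.6, 0.3, -0.1]
gripper_width: 0.3
```

Run:
```python
from h import *
s=status.state(); print(s['time_s'],s['ee_pos'],s['force'],abs(s['qvel']).max())
t=viewer.grab_frame('top'); f=viewer.grab_frame('scene')
cv2.imwrite('pics/t11.png',t[:,:,::-1]); cv2.imwrite('pics/s11.png',f[:,:,::-1])
f0=cv2.imread('pics/scene0.png')[:,:,::-1];t0=cv2.imread('pics/top0.png')[:,:,::-1]
for nm,lo,hi in (('orange',(5,180,150),(18,255,255)),('green',(50,150,80),(75,255,255)),('red',(0,200,120),(6,255,255)),('blue',(105,180,100),(122,255,255))):
    for n,g in (('top0',t0),('top',t),('scene0',f0),('scene',f)): print(n,nm,[c for st,c in blobs(g,lo,hi,12)[1] if 180<c[0]<480 and 150<c[1]<340])
```

```text
13.95 [385.37108543 316.32547675 253.13780039] [ 0.5672239   0.28606622 -0.06867545] 1.3794263013509054
top0 orange [[419.8, 272.8]]
top orange [[468.3, 260.3]]
scene0 orange [[299.1, 186.8]]
scene orange [[264.9, 174.3]]
top0 green [[213.8, 242.1], [450.3, 252.9]]
top green [[213.8, 242.1], [448.6, 256.2]]
scene0 green [[429.2, 317.0]]
scene green [[429.2, 317.1]]
top0 red []
top red []
scene0 red [[406.5, 296.7]]
scene red [[406.5, 296.7]]
top0 blue [[285.0, 166.9], [329.9, 273.3]]
top blue [[285.0, 166.8], [329.9, 273.3]]
scene0 blue [[355.6, 216.1], [303.5, 292.8], [212.1, 323.6]]
scene blue [[355.5, 216.3], [303.5, 292.7], [212.2, 323.6]]
```

View pics/t11.png

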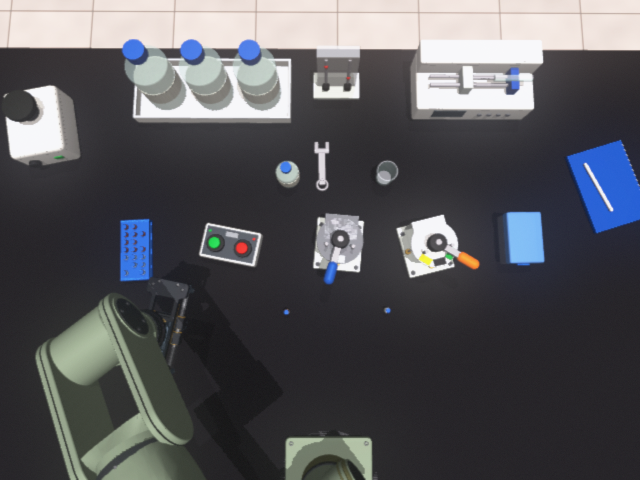

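View pics/s11.png

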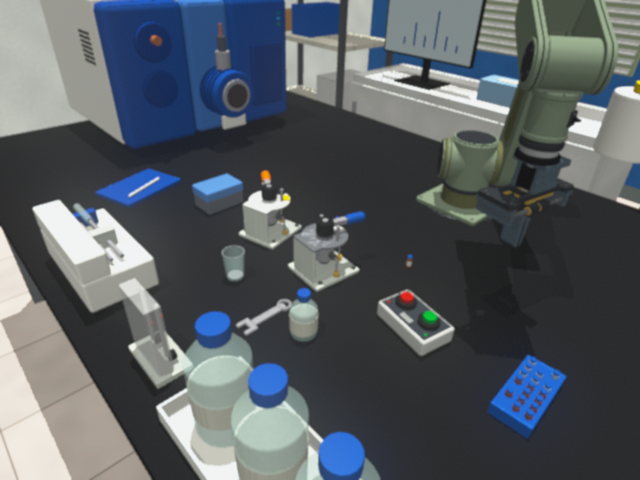

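The lever is at the green mark (468,260), the green button is up at its old pixel, and nothing else has moved. The screen behind now shows a chromatogram. I'm handing the job in.

```bash
python3 -c "
from h import *
env.job_done()"
```

```text
the job is handed in; nothing more can be done
```

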